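# Scan a start box, then hold the bench tester's dead-man dial

### The arm

A 6-joint arm with a two-finger parallel gripper is mounted at the origin on the work surface. World frame = base frame: x ahead of the robot, y to its left, z up, the work surface at z = 0. Lengths are in mm, angles in rad, forces in N, time in s.
With the tool pointing down it reaches from about 275 to 975 mm from the base axis. Payload 8.4 kg.
Tool frame: the origin (TCP) lies at the very end of the fingers, on their centre line; the grasp point (between the pads) lies 19 mm behind it; z points along the fingers, y is the line along which they close (so a half turn about z gives the same grasp; the last joint's range is limited). The gripper opens to 92 mm and grips with 3 to 60 N. Pads are 20 mm wide; open, the fingers measure 128 mm over their backs; the gripper's body (75 mm by 189 mm) begins 69 mm behind the grasp point.
Start: joints at [1.165, 0.353, 1.633, -0, 1.155, -0.002], TCP at [245.571, 574.737, 214.583] pointing down, gripper open.
Joint ranges: [-2.63, 2.63], [-0.92, 2.1], [0.06, 2.66], [-1.3, 4.44], [0, 2.69], [-3.02, 3.02]. Speed limits (rad/s): [2.22, 2.22, 2.79, 3.14, 3.14, 3.14].

### API

Orientations are given as a unit quaternion [w, x, y, z].
In Python, from cell import ctrl gives the robot as it stands.
- The arm moves only by the tool send_rows, never from a script. Its argument "plan" is text: rows parted by semicolons, each of 5 numbers parted by spaces: the closure, from 0 (fully open) to 1 (shut), then the shift along the tool's x, y, z in m, then the turn about the tool's z in rad. A call has 1 to 5 rows; each row is the pose to reach, as a shift and turn from the pose commanded when the call began, along the tool's axes at that moment; what a row does not reach only later rows make up. A row lasts 1/10 s, in which the tool goes at most 50 mm and 8.59 degrees, less where a joint would pass 70% of its speed; a pose out of reach is approached as far as the arm can. A call with a gripper value outside its range is refused whole. The fingers move at their own pace and stop on an object; "force" is the grip in N (left out, the last holds). Time passes only in rows, so rows that repeat a pose let the fingers close. It gives the time, the measured TCP pose, the force, the opening and the grip force at its end, in the units of the state.
- ctrl.get_state(): the state, without advancing time (a new reading comes with each control period).
- ctrl.read_camera(name): name is "side" or "top" or "wrist"; returns a dict with "color" (400x640x3 uint8, red, green, blue), "z_map" (400x640 float32, mm along the optical axis (not along the pixel's ray), 0 where there is no reading), "intrinsics" (3x3 intrinsics, pixels), "k1" (the pictures are not rectified: a ray, as slopes to the right and down, at radius r is drawn at 1 + k1 r^2 times it, then the intrinsics apply), "origin" and "orientation" of the camera in the world; the wrist camera has in their place "hand_eye" (4x4, takes a point from camera to tool coordinates, whose origin is the TCP and whose axes are the flange's). Camera axes: x right, y down, z forward; pixel columns grow to the right and rows downward; lengths in mm; the calibration is good to about 2 mm. A picture is of the moment at which its call begins: read the wrist's pose just before it.
- ctrl.sign_off(): hands the job in; it is judged then, once.
The state is a dict: "clock": time; "joint_pos": joint angles; "qd": joint speeds; "effort": joint torques, N m; "ee_pos": TCP position; "orientation": TCP orientation; "ft_force": force on the tool from outside, world axes, zero at the start; "moment": the same for the moment, N m; "gripper_width": finger opening in mm; "grip_force": force on a finger pad.
Only numpy, scipy, OpenCV 4.12 (cv2) and the standard library are available. Lean on these libraries where they do the work, as an engineer would, in place of code of your own. Each camera call takes 0.05 s, during which the arm holds its last target. There are 200 camera calls.

### The job

Pick up the hand scanner and hold it steady for about two seconds with its window facing the label on the new start box (the green one), a hand's breadth above it, then lay the scanner back flat, window down, in the middle of its mat. Then turn the tester's red spring-return dial clockwise past the first two marks to the third (green) mark, not beyond it, and keep it there: the job finishes with the gripper still holding the dial against its spring. Leave everything else where it stands.

Things in the scene. Friction and masses are not known exactly. Their poses are not given: they have to be found in the camera images.
- dial (a joint): angle of the tester's red dial, rad: 0 at rest (pointer at the white mark); grows as the dial is turned clockwise seen from above; light detents at 0.4 and 0.8 (yellow marks) and at 1.2 (green mark, the third), stop at 1.65. A spring always drives it back to 0: about 0.07 N m at rest, 0.15 N m at the third mark, and the detents add or take 0.035 N m; no detent holds it by itself
- dial_grip (a point): point to grip the dial, on its upright turning axis, 123 mm above the bench. The grip is a red bar 60 mm long, 16 mm wide, 42 mm high (95 to 137 mm above the bench) on a grey disc 64 mm across, whose top is 95 mm above the bench. x runs along the bar to the pointer end (white stripe), z up; the axes turn with the dial
- tester: blue steel bench tester, 170 x 190 x 80 mm high, fixed to the bench, black top plate; origin at the centre of its underside, z up; the dial's axis stands on its centre. The white rest mark lies 0.6 rad anticlockwise (from above) of its x axis, the green third mark 0.6 rad clockwise of it
- scanner: hand scanner, 0.22 kg, 180 mm long, lying window down on its mat; origin at the centre of its underside, x towards the yellow head, z up. Black handle 32 mm wide (y), 38 mm high, from x = -90 to +35 mm; yellow head 62 mm wide, 42 mm high, from x = +35 to +90 mm
- scanner_grip (a point): point to grip the scanner's handle, near its centre of mass: 5 mm ahead of its origin, 28 mm above its underside; axes as the scanner's; close the fingers along y
- scanner_window (a point): centre of the scanner's red window, in the underside of the head, 62.5 mm ahead of the scanner's origin; axes as the scanner's; it looks along -z
- mat_top (a point): centre of the top of the scanner's grey and black mat, 250 x 130 mm, 6 mm thick, fixed; x along its length, z up; the scanner starts near its middle, head towards +x within 0.15 rad
- new_box: new start box: aluminium box 70 x 70 x 60 mm high with a green band and green top around a white label, 0.6 kg, loose; origin at the centre of its underside, z up; must stay put
- new_box_label (a point): centre of the white barred label on top of the new start box, 60 mm above the bench; z up
- old_box: old start box, the same with a red band and top; origin at the centre of its underside; must stay put
- spray: white and red spray bottle, 76 mm across, 206 mm high, origin at the centre of its underside; must stay put
- meter: yellow multimeter lying flat, 150 x 78 x 40 mm, origin at the centre of its underside; must stay put
- driver: orange-handled screwdriver lying on the bench; must stay put
- spanner: steel spanner lying on the bench; must stay put
- tape: blue roll of tape lying flat, 90 mm across, 25 mm high; origin at the centre of its underside; must stay put
Things that resemble listed ones, but are neither listed nor needed, are in the scene too. There is more than one size of the scanner; the job needs the smaller.

How it is judged:
By the outcome, as a careful person would: the job done as asked, in the order asked, and still so for the second after the job is handed in, while the arm keeps its last pose, push and grip.
It also fails if it takes over 61 s, if anything falls off the work surface, if the arm or the gripper's body presses on something with over 40 N, if the wrist force passes 120 N, or if a joint passes its speed limit or range.

## Working session

There is one attempt and no reset: what is moved stays moved. The work goes in short steps, Python scripts to look and compute and a tool call to move; the robot and the scene stay as the last step left them, time stands still between calls to the robot, and variables do not carry over. Pictures are saved under pics/ and viewed, at most 10 in all, crops included, and the job is handed in when it is done.

Besides the shell and the picture viewer there is one more tool, called after "Request:" as name(argument=value, ...), one argument or row to a line, values as JSON. send_rows: Moves the arm, as the interface text tells. Its arguments: {"type":"object","properties":{"plan":{"type":"string"},"force":{"type":"number"}},"required":["plan"]}

```bash
mkdir -p pics; ls; cat > h.py <<'E'
import numpy as np, cv2
from scipy.spatial.transform import Rotation as R
from cell import ctrl
def rot(q): return R.from_quat([q[1],q[2],q[3],q[0]]).as_matrix()
def cam(name):
    s=ctrl.get_state(); c=ctrl.read_camera(name)
    if name=="wrist":
        T=np.eye(4);T[:3,:3]=rot(s["orientation"]);T[:3,3]=s["ee_pos"]
        c["T"]=T@np.array(c["hand_eye"])
    else:
        T=np.eye(4);o=np.array(c["orientation"]);T[:3,:3]=rot(o) if o.size==4 else o;T[:3,3]=c["origin"];c["T"]=T
    return c
def rays(c,px):
    K=np.array(c["intrinsics"]);k=c["k1"]
    p=cv2.undistortPoints(np.array(px,float).reshape(-1,1,2),K,np.array([k,0,0,0.])).reshape(-1,2)
    return np.c_[p,np.ones(len(p))]
def plane(c,px,z):
    d=rays(c,px)@c["T"][:3,:3].T;o=c["T"][:3,3]
    return o+d*((z-o[2])/d[:,2])[:,None]
def depth(c,px):
    d=rays(c,px);z=np.array([c["z_map"][int(v),int(u)] for u,v in np.array(px).reshape(-1,2)])
    return (d*z[:,None])@c["T"][:3,:3].T+c["T"][:3,3]
def save(c,n): cv2.imwrite("pics/"+n,c["color"][:,:,::-1])
E
python3 - <<'E'
from h import *
s=ctrl.get_state();print({k:np.round(v,3) for k,v in s.items()})
for n in("top","side"):
    c=cam(n);save(c,n+"1.png");print(n,c["T"].round(3),c["intrinsics"],c["k1"])
E
```

```text
pics
{'clock': np.float64(0.0), 'joint_pos': array([ 1.165,  0.354,  1.634, -0.   ,  1.155, -0.002]), 'qd': array([ 0.001, -0.   ,  0.   ,  0.001, -0.001,  0.001]), 'effort': array([ 2.0000e-03, -5.9383e+01, -3.3422e+01,  7.0000e-02,  2.3000e-02,
       -0.0000e+00]), 'ee_pos': array([245.391, 574.302, 213.887]), 'orientation': array([-0.   ,  0.201,  0.98 , -0.001]), 'ft_force': array([ 0.135,  0.697, -0.07 ]), 'moment': array([ 0.013, -0.033,  0.048]), 'grip_force': np.float64(0.0), 'gripper_width': np.float64(91.991)}
top [[-2.300000e-02 -9.900000e-01  1.400000e-01  3.258730e+02]
 [-1.000000e+00  2.100000e-02 -1.400000e-02  1.193500e+01]
 [ 1.100000e-02 -1.400000e-01 -9.900000e-01  1.306952e+03]
 [ 0.000000e+00  0.000000e+00  0.000000e+00  1.000000e+00]] [[371.45735998   0.         321.88523719]
 [  0.         371.45735998 201.43485268]
 [  0.           0.           1.        ]] -0.01157000493340235
side [[ 9.990000e-01 -4.400000e-02  2.800000e-02  4.619410e+02]
 [-4.800000e-02 -5.930000e-01  8.030000e-01 -1.142422e+03]
 [-1.900000e-02 -8.040000e-01 -5.950000e-01  9.706570e+02]
 [ 0.000000e+00  0.000000e+00  0.000000e+00  1.000000e+00]] [[412.86500026   0.         321.40096898]
 [  0.         412.86500026 199.11267657]
 [  0.           0.           1.        ]] -0.09555202508855683
```

View pics/top1.png

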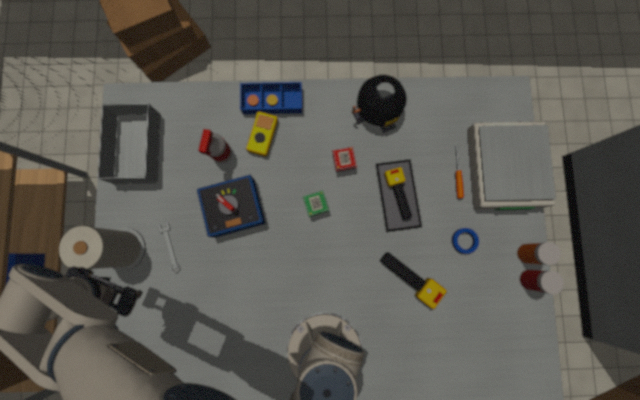

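View pics/side1.png

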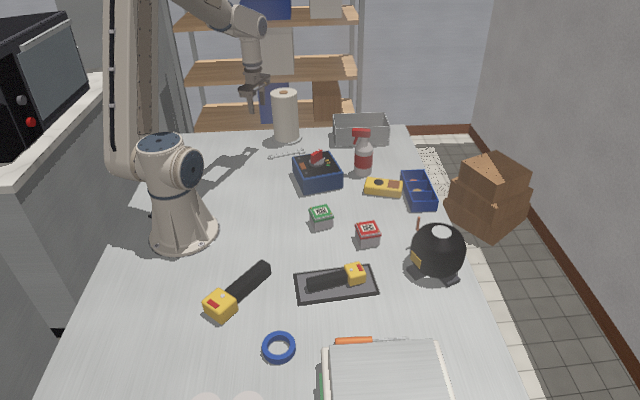

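The top view shows the mat with the smaller scanner at (397,195), the green box at (316,204), the red box at (344,159), the tester dial at (228,204) and the spray at (215,145). The larger decoy scanner, off the mat, is at (413,280). The side view agrees with this.

```bash
cat > m1.py <<'E'
from h import *
c=cam("top");im=c["color"];hsv=cv2.cvtColor(im,cv2.COLOR_RGB2HSV)
def big(m,roi):
    x0,y0,x1,y1=roi;n=np.zeros_like(m);n[y0:y1,x0:x1]=m[y0:y1,x0:x1]
    cs,_=cv2.findContours(n,cv2.RETR_EXTERNAL,cv2.CHAIN_APPROX_NONE)
    return max(cs,key=cv2.contourArea).reshape(-1,2)
def rect(name,m,roi,z):
    k=big(m,roi);w=plane(c,k,z)[:,:2].astype(np.float32)
    (cx,cy),sz,a=cv2.minAreaRect(w);d=depth(c,[k.mean(0)])[0]
    print(name,"c",round(cx,1),round(cy,1),"size",np.round(sz,1),"ang",round(a,1),"depth",d.round(1));return k
H,S,V=cv2.split(hsv)
mask=lambda b:(b.astype(np.uint8)*255)
rect("mat",mask(V<110),(365,150,430,240),6)
rect("head",mask((H>18)&(H<35)&(S>120)&(V>110)),(375,155,420,200),48)
rect("handle",mask(V<45),(380,175,420,228),44)
rect("green",mask((H>45)&(H<85)&(S>90)),(295,185,335,220),60)
rect("redbox",mask(((H<8)|(H>172))&(S>110)),(328,142,362,176),60)
rect("tester",mask((V<90)|((H>100)&(H<125)&(S>100))),(190,170,270,242),80)
rect("dialbar",mask(((H<8)|(H>172))&(S>130)&(V>90)),(205,185,250,225),137)
big_=cv2.resize(im[165:245,180:280],None,fx=6,fy=6,interpolation=cv2.INTER_CUBIC)
mm=cv2.resize(im[150:240,360:440],None,fx=6,fy=6,interpolation=cv2.INTER_CUBIC)[:480]
pic=np.zeros((480,800,3),np.uint8);o=cv2.resize(np.hstack([big_,mm]),(800,356));cv2.imwrite("pics/z1.png",o[:,:,::-1])
E
python3 m1.py
```

```text
mat c 533.3 -271.9 size [277.5 152.7] ang 6.2 depth [ 522.5 -265.7   47.5]
head c 589.2 -261.5 size [52.  60.2] ang 15.0 depth [ 589.8 -261.8   45.2]
handle c 497.8 -284.2 size [125.1  47.7] ang 19.0 depth [ 501.3 -279.    44.9]
green c 496.4 16.1 size [68.  65.4] ang 16.9 depth [497.6  16.   62. ]
redbox c 649.4 -85.8 size [73.9 68.5] ang 9.5 depth [647.2 -83.   60.1]
tester c 500.6 297.0 size [234.8 202.8] ang 13.9 depth [485.6 282.6 132. ]
dialbar c 492.4 301.8 size [52.5 15.3] ang 48.1 depth [493.1 299.8 138.2]
```

View pics/z1.png

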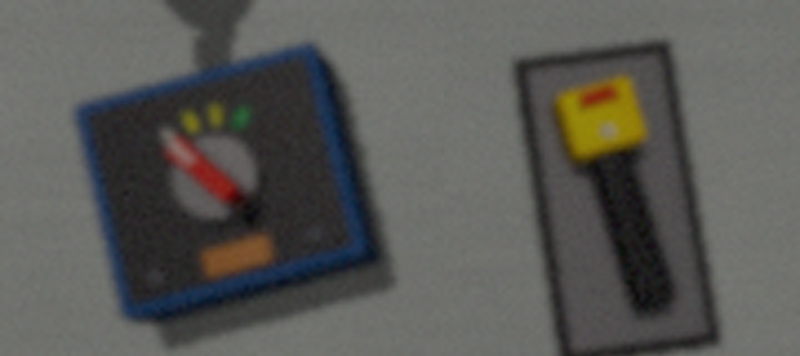

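The zoom shows the dial pointer at the white mark, up-left, and the head of the small scanner up the image on its mat. The sizes roughly match those given: bar 52x15, head 52x60, box 68x65. Next I write a helper that turns a world target into tool-axis rows.

```bash
cat > p.py <<'E'
import sys
from h import *
# python3 p.py x y z yaw_deg(tool x) ncalls : shift/turn per call in the tool axes, from the measured pose
def go(x,y,z,yaw,n,start=None):
    s=ctrl.get_state();r=rot(s["orientation"])
    a=np.arctan2(r[1,0],r[0,0]);p=np.array(s["ee_pos"])
    if start is not None:p=np.array(start[:3],float);a=np.radians(start[3])
    t=np.array([x,y,z]);da=(np.radians(yaw)-a+np.pi)%(2*np.pi)-np.pi
    if len(sys.argv)>6: da+=2*np.pi*float(sys.argv[6])
    print("from",p.round(1),np.degrees(a).round(1),"tz",r[:,2].round(4),"total",np.linalg.norm(t-p).round(1),"turn",(-da).round(3))
    for i in range(n):
        d=(t-p)/n;ai=a+da*i/n
        print("%.4f %.4f %.4f %.3f"%(np.r_[d[0]*np.cos(ai)+d[1]*np.sin(ai),d[0]*np.sin(ai)-d[1]*np.cos(ai),-d[2],0][:3].__truediv__(1000).tolist().__add__([-da/n]).__iter__().__class__ and (*(np.array([d[0]*np.cos(ai)+d[1]*np.sin(ai),d[0]*np.sin(ai)-d[1]*np.cos(ai),-d[2]])/1000),-da/n)))
if __name__=="__main__": go(*map(float,sys.argv[1:5]),int(sys.argv[5]))
E
python3 - <<'E'
import re
t=open('p.py').read()
i=t.index('        print("%.4f');j=t.index('if __name__')
t=t[:i]+'''        v=np.array([d[0]*np.cos(ai)+d[1]*np.sin(ai),d[0]*np.sin(ai)-d[1]*np.cos(ai),-d[2]])/1000
        print("%.4f %.4f %.4f %.3f"%(*v,-da/n))
'''+t[j:]
open('p.py','w').write(t)
E
python3 p.py 533 -276 250 15 5
```

```text
from [245.4 574.4 214. ] 156.9 tz [-5.e-04 -1.e-03 -1.e+00] total 898.4 turn 2.476
-0.1197 -0.1338 -0.0072 0.495
-0.1689 -0.0608 -0.0072 0.495
-0.1775 0.0267 -0.0072 0.495
-0.1435 0.1079 -0.0072 0.495
-0.0750 0.1631 -0.0072 0.495
```

Request:
send_rows(
  plan="0 -0.12 -0.134 -0.007 0.495;0 -0.12 -0.134 -0.007 0.495;0 -0.12 -0.134 -0.007 0.495;0 -0.12 -0.134 -0.007 0.495;0 -0.12 -0.134 -0.007 0.495",
)

```text
clock: 0.65
ee_pos: [303.8, 401.1, 221.6]
orientation: [0.0, 0.436, 0.9, -0.001]
ft_force: [-0.7, 0.9, 0.4]
gripper_width: 91.9
grip_force: 0.0
```

Request:
send_rows(
  plan="0 -0.169 -0.061 -0.007 0.495;0 -0.169 -0.061 -0.007 0.495;0 -0.169 -0.061 -0.007 0.495;0 -0.169 -0.061 -0.007 0.495;0 -0.169 -0.061 -0.007 0.495",
)

```text
clock: 1.15
ee_pos: [361.5, 232.2, 228.8]
orientation: [0.0, 0.643, 0.766, 0.0]
ft_force: [0.3, 0.8, 0.4]
gripper_width: 92.0
grip_force: 0.0
```

Request:
send_rows(
  plan="0 -0.178 0.027 -0.007 0.495;0 -0.178 0.027 -0.007 0.495;0 -0.178 0.027 -0.007 0.495;0 -0.178 0.027 -0.007 0.495;0 -0.178 0.027 -0.007 0.495",
)

```text
clock: 1.65
ee_pos: [420.3, 62.2, 235.8]
orientation: [0.0, 0.811, 0.585, 0.0]
ft_force: [-0.3, 0.7, 0.1]
gripper_width: 91.7
grip_force: 0.0
```

Request:
send_rows(
  plan="0 -0.144 0.108 -0.007 0.495;0 -0.144 0.108 -0.007 0.495;0 -0.144 0.108 -0.007 0.495;0 -0.144 0.108 -0.007 0.495;0 -0.144 0.108 -0.007 0.495",
)

```text
clock: 2.15
ee_pos: [478.2, -108.1, 242.5]
orientation: [0.0, 0.929, 0.369, 0.0]
ft_force: [0.8, 0.4, -0.1]
gripper_width: 91.9
grip_force: 0.0
```

Request:
send_rows(
  plan="0 -0.075 0.163 -0.007 0.495;0 -0.075 0.163 -0.007 0.495;0 -0.075 0.163 -0.007 0.495;0 -0.075 0.163 -0.007 0.495;0 -0.075 0.163 -0.007 0.495",
)

```text
clock: 2.65
ee_pos: [535.8, -277.6, 249.0]
orientation: [0.0, 0.991, 0.131, 0.0]
ft_force: [0.6, 0.3, 0.0]
gripper_width: 91.8
grip_force: 0.0
```

```bash
python3 - <<'E'
from h import *
s=ctrl.get_state();print(s["clock"],np.round(s["joint_pos"],2))
c=cam("wrist");save(c,"w1.png");print(c["hand_eye"],c["intrinsics"])
E
python3 p.py 533 -276 250 15 1
```

```text
2.65 [-0.48  0.29  1.64  0.    1.21  0.83]
[[-9.57478759e-04 -9.68586983e-01 -2.48673160e-01  6.91874800e+01]
 [ 9.99998940e-01 -6.54558135e-04 -1.30082899e-03 -3.18223117e-01]
 [ 1.09719498e-03 -2.48674142e-01  9.68586582e-01 -1.67922481e+02]
 [ 0.00000000e+00  0.00000000e+00  0.00000000e+00  1.00000000e+00]] [[340.68547144   0.         318.02063374]
 [  0.         340.68547144 197.09500304]
 [  0.           0.           1.        ]]
from [ 534.8 -275.8  248.8] 15.2 tz [-6.0e-04  1.1e-03 -1.0e+00] total 2.2 turn 0.003
-0.0018 -0.0003 -0.0012 0.003
```

View pics/w1.png

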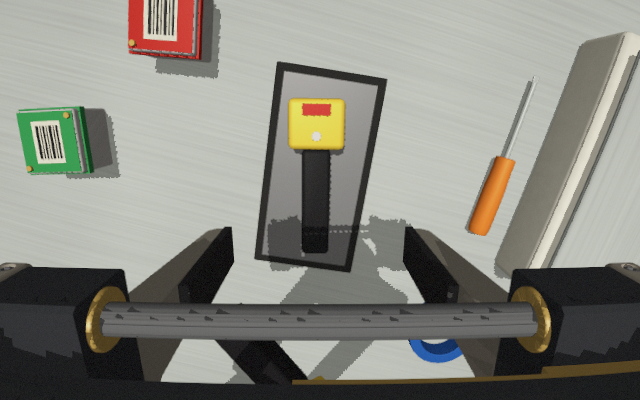

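The wrist view shows the scanner aligned with the tool, with its head at (316,124) and handle at (316,200). The mat is around (320,168) and the green label is at (48,142).

```bash
cat > m2.py <<'E'
from h import *
c=cam("wrist");im=c["color"];H,S,V=cv2.split(cv2.cvtColor(im,cv2.COLOR_RGB2HSV))
mask=lambda b:(b.astype(np.uint8)*255)
def rect(name,m,roi,z):
    x0,y0,x1,y1=roi;n=np.zeros_like(m);n[y0:y1,x0:x1]=m[y0:y1,x0:x1]
    cs,_=cv2.findContours(n,cv2.RETR_EXTERNAL,cv2.CHAIN_APPROX_NONE);k=max(cs,key=cv2.contourArea).reshape(-1,2)
    w=plane(c,k,z)[:,:2].astype(np.float32);(cx,cy),sz,a=cv2.minAreaRect(w);d=depth(c,[k.mean(0)])[0]
    print(name,"c",round(cx,1),round(cy,1),"size",np.round(sz,1),"ang",round(a,1),"box",cv2.boxPoints(((cx,cy),sz,a)).round(0).tolist(),"depth",d.round(1))
if __name__=="__main__":
    rect("head",mask((H>18)&(H<35)&(S>120)&(V>100)),(270,80,360,170),48)
    rect("handle",mask(V<60),(295,152,337,252),44)
    rect("mat",mask(V<55),(250,55,395,215),6)
    rect("green",mask((H>45)&(H<85)&(S>90)),(0,90,82,190),60)
    rect("label",mask((S<40)&(V>150)),(28,118,68,168),60)
    print("mat corners",plane(c,[[279,62],[387,79]],6).round(1))
E
python3 m2.py
```

```text
head c 588.0 -260.6 size [53.4 60.2] ang 13.8 box [[555.0, -238.0], [569.0, -296.0], [621.0, -283.0], [607.0, -225.0]] depth [ 588.6 -260.6   45.3]
handle c 501.5 -282.6 size [117.   31.8] ang 14.2 box [[441.0, -282.0], [449.0, -312.0], [562.0, -284.0], [554.0, -253.0]] depth [ 504.1 -281.9   42.1]
mat c 558.4 -273.2 size [184.9 127.5] ang 6.5 box [[459.0, -220.0], [474.0, -347.0], [657.0, -326.0], [643.0, -199.0]] depth [ 586.7 -266.3   47.4]
green c 497.8 17.0 size [65.2 65.6] ang 16.0 box [[457.0, 39.0], [475.0, -24.0], [538.0, -6.0], [520.0, 57.0]] depth [497.7  17.1  60. ]
label c 497.9 17.5 size [45.5 34. ] ang 15.9 box [[471.0, 28.0], [481.0, -5.0], [524.0, 7.0], [515.0, 40.0]] depth [498.1  17.2  59.8]
mat corners [[ 641.6 -199.7    6. ]
 [ 656.1 -324.3    6. ]]
```

```bash
python3 p.py 532.3 -274.5 15 14 1; python3 -c "
from h import *
c=cam('wrist');print(plane(c,[[256,259],[350,271]],6).round(1))"
```

```text
from [ 534.3 -274.8  248.8] 15.2 tz [-0.0011  0.0015 -1.    ] total 233.8 turn 0.021
-0.0018 -0.0008 0.2338 0.021
[[ 396.5 -226.5    6. ]
 [ 412.4 -350.4    6. ]]
```

Request:
send_rows(
  plan="0 -0.002 -0.001 0.05 0.02;0 -0.002 -0.001 0.09 0.02;0 -0.002 -0.001 0.13 0.02;0 -0.002 -0.001 0.16 0.02;0 -0.002 -0.001 0.18 0.02",
)

```text
clock: 3.3
ee_pos: [530.5, -273.3, 67.5]
orientation: [-0.001, 0.992, 0.123, -0.001]
ft_force: [-0.4, -1.1, 0.7]
gripper_width: 91.7
grip_force: 0.0
```

Request:
send_rows(
  plan="0 0 0 0.02 0;0 0 0 0.035 0;0 0 0 0.047 0;0 0 0 0.054 0;0 0 0 0.054 0",
)

```text
clock: 3.8
ee_pos: [531.3, -275.8, 15.1]
orientation: [-0.0, 0.993, 0.121, -0.0]
ft_force: [0.7, 0.1, -0.3]
gripper_width: 91.3
grip_force: 0.0
```

Request:
send_rows(
  plan="0.7 0 0 0 0;0.7 0 0 0 0;0.7 0 0 0 0;0.7 0 0 0 0;0.7 0 0 0 0",
  force=25,
)

```text
clock: 4.3
ee_pos: [531.7, -276.5, 15.9]
orientation: [0.0, 0.993, 0.121, 0.0]
ft_force: [0.7, 0.5, -0.4]
gripper_width: 54.3
grip_force: 0.0
```

Request:
send_rows(
  plan="0.7 0 0 0 0;0.7 0 0 0 0;0.7 0 0 0 0",
)

```text
clock: 4.6
ee_pos: [531.5, -276.3, 15.6]
orientation: [-0.0, 0.993, 0.121, -0.0]
ft_force: [0.1, -0.8, 0.6]
gripper_width: 32.1
grip_force: 25.0
```

```bash
python3 p.py 442.1 3.3 159.5 14 1
```

```text
from [ 531.5 -276.3   15.6] 13.9 tz [-1.e-04  1.e-04 -1.e+00] total 327.0 turn -0.002
-0.0196 -0.2929 -0.1439 -0.002
```

Request:
send_rows(
  plan="0.7 0 0 -0.02 0;0.7 0 0 -0.05 0;0.7 0 0 -0.085 0;0.7 0 0 -0.12 0;0.7 0 0 -0.144 0",
)

```text
clock: 5.1
ee_pos: [532.0, -276.6, 161.8]
orientation: [0.0, 0.993, 0.121, 0.001]
ft_force: [1.2, -0.3, -2.1]
gripper_width: 31.8
grip_force: 25.0
```

Request:
send_rows(
  plan="0.7 -0.001 -0.015 0 0;0.7 -0.003 -0.045 0 0;0.7 -0.005 -0.08 0 0;0.7 -0.008 -0.115 0 0;0.7 -0.01 -0.15 0 0",
)

```text
clock: 5.6
ee_pos: [483.4, -131.0, 157.7]
orientation: [-0.001, 0.993, 0.121, -0.001]
ft_force: [1.3, -0.1, -2.5]
gripper_width: 31.6
grip_force: 25.0
```

Request:
send_rows(
  plan="0.7 -0.003 -0.035 0 0;0.7 -0.005 -0.07 0 0;0.7 -0.007 -0.1 0 0;0.7 -0.009 -0.125 0 0;0.7 -0.01 -0.143 0 0",
)

```text
clock: 6.1
ee_pos: [439.0, 5.1, 157.9]
orientation: [-0.0, 0.993, 0.122, -0.002]
ft_force: [-0.1, -0.1, -2.3]
gripper_width: 31.7
grip_force: 25.0
```

```bash
python3 - <<'E'
from h import *
c=cam("wrist");d=cam("side");save({"color":np.vstack([c["color"][:300],cv2.resize(d["color"][150:300,200:480],(640,300))])},"w2.png")
E
python3 p.py 442.1 3.3 159.5 14 1
```

```text
from [439.1   5.2 158. ] 14.0 tz [-3.3e-03  5.0e-04 -1.0e+00] total 3.8 turn 0.001
0.0024 0.0026 -0.0015 0.001
```

View pics/w2.png

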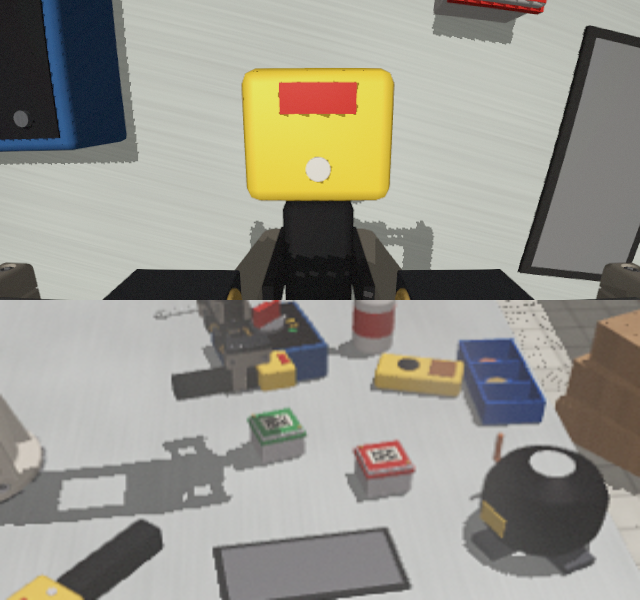

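The wrist view shows the scanner held straight, its head at (318,134), and the side view shows it hovering over the untouched green box. I'll apply the small correction and hold for over two seconds.

Request:
send_rows(
  plan="0.7 0.002 0.003 -0.001 0;0.7 0.002 0.003 -0.001 0;0.7 0.002 0.003 -0.001 0",
)

```text
clock: 6.5
ee_pos: [444.6, 0.1, 160.3]
orientation: [0.0, 0.993, 0.121, -0.0]
ft_force: [0.3, 0.9, -2.3]
gripper_width: 31.9
grip_force: 25.0
```

```bash
python3 - <<'E'
from m2 import *
rect("head",mask((H>18)&(H<35)&(S>120)&(V>100)),(220,50,420,210),192)
print(ctrl.get_state()["ee_pos"], depth(c,[[270,90],[370,90],[270,185],[370,185]]).round(1))
E
```

```text
head c 501.6 14.8 size [51.9 58.7] ang 13.8 box [[469.0, 37.0], [483.0, -20.0], [534.0, -7.0], [520.0, 50.0]] depth [503.   15.2 190.9]
[4.44447583e+02 1.19820285e-01 1.60332702e+02] [[514.6  37.1 190.5]
 [523.9  -0.7 190.4]
 [477.8  29.1 191.5]
 [487.5 -11.  190.6]]
```

Request:
send_rows(
  plan="0.7 0 0 0 0;0.7 0 0 0 0;0.7 0 0 0 0;0.7 0 0 0 0;0.7 0 0 0 0",
)

```text
clock: 7.05
ee_pos: [444.4, 0.8, 160.6]
orientation: [0.0, 0.993, 0.121, 0.0]
ft_force: [-0.3, 1.0, -1.9]
gripper_width: 31.7
grip_force: 25.0
```

Request:
send_rows(
  plan="0.7 0 0 0 0;0.7 0 0 0 0;0.7 0 0 0 0;0.7 0 0 0 0;0.7 0 0 0 0",
)

```text
clock: 7.55
ee_pos: [444.4, 0.8, 160.6]
orientation: [0.0, 0.993, 0.121, 0.0]
ft_force: [-0.4, 0.2, -2.1]
gripper_width: 31.7
grip_force: 25.0
```

Request:
send_rows(
  plan="0.7 0 0 0 0;0.7 0 0 0 0;0.7 0 0 0 0;0.7 0 0 0 0;0.7 0 0 0 0",
)

```text
clock: 8.05
ee_pos: [444.4, 0.8, 160.6]
orientation: [0.0, 0.993, 0.121, -0.0]
ft_force: [0.1, -0.4, -2.4]
gripper_width: 31.6
grip_force: 25.0
```

Request:
send_rows(
  plan="0.7 0 0 0 0;0.7 0 0 0 0;0.7 0 0 0 0;0.7 0 0 0 0;0.7 0 0 0 0",
)

```text
clock: 8.55
ee_pos: [444.4, 0.8, 160.6]
orientation: [0.0, 0.993, 0.121, 0.0]
ft_force: [-0.5, 0.5, -1.9]
gripper_width: 31.7
grip_force: 25.0
```

Request:
send_rows(
  plan="0.7 0 0 0 0;0.7 0 0 0 0;0.7 0 0 0 0;0.7 0 0 0 0;0.7 0 0 0 0",
)

```text
clock: 9.05
ee_pos: [444.4, 0.8, 160.6]
orientation: [0.0, 0.993, 0.121, -0.0]
ft_force: [0.4, -0.1, -2.3]
gripper_width: 32.0
grip_force: 25.0
```

```bash
python3 p.py 531 -275 160 6.3 2
```

```text
from [444.4   0.8 160.6] 13.9 tz [-0. -0. -1.] total 289.1 turn 0.133
0.0089 0.1443 0.0003 0.066
0.0184 0.1434 0.0003 0.066
```

Request:
send_rows(
  plan="0.7 0.001 0.015 0 0.01;0.7 0.003 0.045 0 0.02;0.7 0.005 0.08 0 0.04;0.7 0.007 0.115 0 0.055;0.7 0.009 0.144 0 0.066",
)

```text
clock: 9.55
ee_pos: [488.2, -138.5, 160.7]
orientation: [0.0, 0.996, 0.088, 0.0]
ft_force: [-0.1, 0.5, -2.6]
gripper_width: 32.0
grip_force: 25.0
```

Request:
send_rows(
  plan="0.7 0.004 0.035 0 0.015;0.7 0.009 0.07 0 0.03;0.7 0.013 0.1 0 0.045;0.7 0.016 0.125 0 0.06;0.7 0.0184 0.1434 0 0.066",
)

```text
clock: 10.05
ee_pos: [531.4, -276.4, 160.4]
orientation: [0.0, 0.998, 0.055, 0.0]
ft_force: [-0.7, -0.1, -2.1]
gripper_width: 31.5
grip_force: 25.0
```

Request:
send_rows(
  plan="0.7 0 0 0.02 0;0.7 0 0 0.05 0;0.7 0 0 0.08 0;0.7 0 0 0.1 0;0.7 0 0 0.11 0",
)

```text
clock: 10.55
ee_pos: [530.0, -273.9, 48.6]
orientation: [-0.001, 0.998, 0.056, -0.001]
ft_force: [-0.0, -0.1, -1.6]
gripper_width: 31.9
grip_force: 25.0
```

```bash
python3 p.py 531 -275 16 6.3 1
```

```text
from [ 530.  -273.9   48.6] 6.4 tz [-0.0027  0.0015 -1.    ] total 32.6 turn 0.001
0.0009 0.0012 0.0326 0.001
```

Request:
send_rows(
  plan="0.7 0 0 0.015 0;0.7 0 0 0.025 0;0.7 0 0 0.031 0;0.7 0 0 0.033 0;0.7 0 0 0.033 0",
)

```text
clock: 11.05
ee_pos: [531.3, -274.8, 17.8]
orientation: [0.0, 0.998, 0.055, 0.0]
ft_force: [0.2, 0.4, -2.7]
gripper_width: 31.9
grip_force: 25.0
```

Request:
send_rows(
  plan="0.7 0 0 0.0015 0;0.7 0 0 0.0025 0;0.7 0 0 0.0025 0",
)

```text
clock: 11.35
ee_pos: [531.5, -274.9, 15.6]
orientation: [0.0, 0.998, 0.055, 0.0]
ft_force: [-1.2, 0.5, 0.4]
gripper_width: 32.0
grip_force: 25.0
```

Request:
send_rows(
  plan="0.2 0 0 0 0;0.2 0 0 0 0;0.2 0 0 0 0;0.2 0 0 0 0;0.2 0 0 0 0",
)

```text
clock: 11.85
ee_pos: [531.1, -274.8, 15.1]
orientation: [0.0, 0.998, 0.055, 0.0]
ft_force: [-0.6, 0.7, 0.3]
gripper_width: 69.9
grip_force: 0.0
```

Request:
send_rows(
  plan="0.2 0 0 -0.03 0;0.2 0 0 -0.07 0;0.2 0 0 -0.12 0;0.2 0 0 -0.17 0;0.2 0 0 -0.215 0",
)

```text
clock: 12.35
ee_pos: [531.1, -274.7, 232.7]
orientation: [0.0, 0.998, 0.055, 0.0]
ft_force: [0.5, -1.4, -0.9]
gripper_width: 73.8
grip_force: 0.0
```

Request:
send_rows(
  plan="0.2 0 0 0 0;0.2 0 0 0 0",
)

```text
clock: 12.55
ee_pos: [531.5, -275.0, 231.2]
orientation: [0.001, 0.998, 0.055, 0.001]
ft_force: [0.0, -0.5, -0.5]
gripper_width: 73.4
grip_force: 0.0
```

```bash
python3 - <<'E'
from m2 import *
save(c,"w3.png")
rect("head",mask((H>18)&(H<35)&(S>120)&(V>100)),(220,50,420,210),48)
rect("handle",mask(V<60),(295,152,337,252),44)
E
python3 p.py 495 300 230 15 1
```

```text
head c 589.7 -267.7 size [52.6 60.1] ang 6.4 box [[560.0, -241.0], [567.0, -300.0], [619.0, -295.0], [613.0, -235.0]] depth [ 589.9 -267.8   46.7]
handle c 502.9 -277.7 size [111.   31.4] ang 6.3 box [[446.0, -268.0], [449.0, -299.0], [560.0, -287.0], [556.0, -256.0]] depth [ 505.  -277.4   41.4]
from [ 530.7 -274.5  229.6] 6.3 tz [-4.e-04  2.e-04 -1.e+00] total 575.6 turn -0.151
0.0280 -0.5750 -0.0004 -0.151
```

View pics/w3.png

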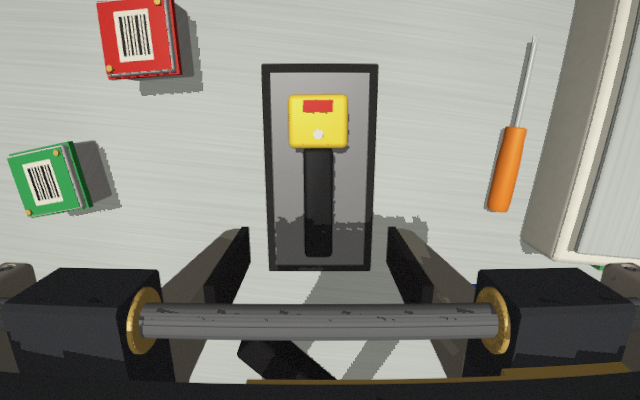

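The scanner lies flat and straight in the middle of the mat: head at (318,120), and its origin is within about 1.5 mm of the mat centre. Next is the dial.

```bash
python3 p.py 492.5 300 230 48.3 3; python3 -c "
from h import *
c=cam('top');print(depth(c,[[207,140],[220,150]]).round())"
```

```text
from [ 530.7 -274.5  229.6] 6.3 tz [-4.e-04  2.e-04 -1.e+00] total 575.8 turn -0.732
0.0085 -0.1917 -0.0001 -0.244
0.0546 -0.1840 -0.0001 -0.244
0.0975 -0.1654 -0.0001 -0.244
[[679. 344. 206.]
 [671. 326. 122.]]
```

Request:
send_rows(
  plan="0.2 0.002 -0.03 0 -0.04;0.2 0.004 -0.07 0 -0.09;0.2 0.006 -0.11 0 -0.14;0.2 0.007 -0.15 0 -0.19;0.2 0.0085 -0.1917 0 -0.244",
)

```text
clock: 13.15
ee_pos: [516.9, -81.8, 228.1]
orientation: [-0.001, 0.984, 0.177, -0.002]
ft_force: [0.9, -0.6, 1.0]
gripper_width: 73.7
grip_force: 0.0
```

Request:
send_rows(
  plan="0.2 0.011 -0.037 0 -0.05;0.2 0.022 -0.074 0 -0.1;0.2 0.033 -0.11 0 -0.15;0.2 0.044 -0.147 0 -0.2;0.2 0.0546 -0.184 0 -0.244",
)

```text
clock: 13.65
ee_pos: [504.2, 109.5, 228.2]
orientation: [-0.0, 0.955, 0.296, -0.002]
ft_force: [-0.2, -0.5, 0.3]
gripper_width: 73.2
grip_force: 0.0
```

Request:
send_rows(
  plan="0.2 0.024 -0.04 0 -0.06;0.2 0.048 -0.08 0 -0.12;0.2 0.07 -0.12 0 -0.18;0.2 0.088 -0.15 0 -0.22;0.2 0.0975 -0.1654 0 -0.244",
)

```text
clock: 14.15
ee_pos: [491.6, 302.0, 228.0]
orientation: [-0.0, 0.912, 0.411, -0.002]
ft_force: [-0.1, 1.2, 0.5]
gripper_width: 73.3
grip_force: 0.0
```

Request:
send_rows(
  plan="0.2 0 0 0 0;0.2 0 0 0 0",
)

```text
clock: 14.35
ee_pos: [492.4, 298.9, 228.8]
orientation: [0.0, 0.913, 0.409, -0.001]
ft_force: [-0.3, -0.7, -0.3]
gripper_width: 73.5
grip_force: 0.0
```

```bash
python3 - <<'E'
from m2 import *
save(c,"w4.png");s=ctrl.get_state();print(s["clock"],s["ee_pos"],np.round(s["joint_pos"],2))
rect("bar",mask(((H<8)|(H>172))&(S>130)&(V>70)),(230,60,410,260),137)
E
```

```text
14.4 [492.63217072 298.45717479 229.18839208] [ 0.54  0.26  1.72 -0.    1.16  1.27]
bar c 495.9 309.0 size [62.6 16. ] ang 48.5 box [[469.0, 291.0], [481.0, 280.0], [523.0, 327.0], [511.0, 338.0]] depth [495.7 308.8 134.7]
```

View pics/w4.png

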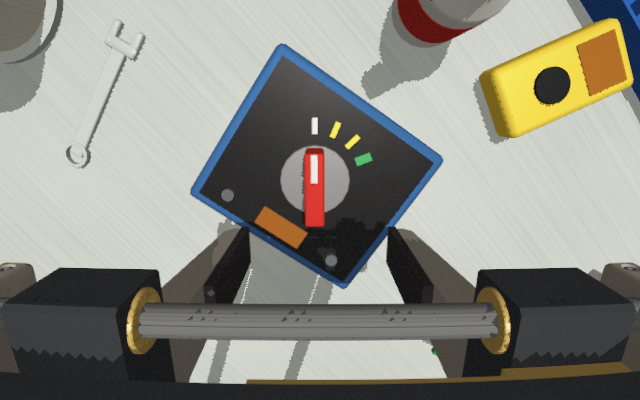

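The wrist view shows the dial bar at (314,187), aligned with the image columns, pointer at the white mark. The green mark is at (363,159). I'll check the axis against the disc and the top plate.

```bash
python3 - <<'E'
from m2 import *
rect("tester",mask((V<75)|((H>95)&(H<125)&(S>80))),(185,40,445,215),80)
# disc rim pixels, from the circle's grey region
m=mask((S<40)&(V>100)&(V<185));x0,y0,x1,y1=275,140,355,220
n=np.zeros_like(m);n[y0:y1,x0:x1]=m[y0:y1,x0:x1]
pts=np.argwhere(n)[:,::-1];h=cv2.convexHull(pts.astype(np.int32)).reshape(-1,2)
w=plane(c,h,95)[:,:2].astype(np.float32);print("disc",cv2.minEnclosingCircle(w),cv2.fitEllipse(w))
print(plane(c,[[281,46],[441,159],[345,287],[193,193]],80).round(1))
print("marks",plane(c,[[314,126],[363,159]],80).round(1))
k=plane(c,[[305,152],[323,152],[305,227],[324,227]],137);print(k.round(1))
E
```

```text
tester c 495.3 308.0 size [164.8 184.4] ang 14.2 box [[393.0, 377.0], [438.0, 198.0], [598.0, 239.0], [553.0, 418.0]] depth [510.5 328.1 135.8]
disc ((494.703857421875, 307.3197326660156), 31.433961868286133) ((494.69610595703125, 307.4360046386719), (62.35145950317383, 62.5644416809082), 144.8876953125)
[[550.7 413.2  80. ]
 [595.  240.4  80. ]
 [440.6 199.7  80. ]
 [396.5 373.7  80. ]]
marks [[525.9 342.5  80. ]
 [539.8 289.4  80. ]]
[[510.1 334.1 137. ]
 [520.3 325.  137. ]
 [469.3 289.4 137. ]
 [480.7 279.2 137. ]]
```

```bash
python3 p.py 495 307.3 104 48.5 1
```

```text
from [492.9 298.3 229.5] 48.2 tz [-9.e-04 -1.e-03 -1.e+00] total 125.9 turn -0.005
0.0081 -0.0044 0.1255 -0.005
```

Request:
send_rows(
  plan="0.2 0.008 -0.0044 0.01 -0.005;0.2 0.008 -0.0044 0.03 -0.005;0.2 0.008 -0.0044 0.055 -0.005;0.2 0.008 -0.0044 0.075 -0.005;0.2 0.008 -0.0044 0.08 -0.005",
)

```text
clock: 14.95
ee_pos: [493.8, 307.4, 147.4]
orientation: [0.0, 0.912, 0.411, -0.002]
ft_force: [-0.3, -0.3, -0.4]
gripper_width: 73.3
grip_force: 0.0
```

Request:
send_rows(
  plan="0.2 0 0 0.012 0;0.2 0 0 0.025 0;0.2 0 0 0.037 0;0.2 0 0 0.044 0;0.2 0 0 0.044 0",
)

```text
clock: 15.45
ee_pos: [494.4, 308.4, 105.0]
orientation: [0.0, 0.911, 0.411, -0.001]
ft_force: [-0.3, -0.0, 0.4]
gripper_width: 73.4
grip_force: 0.0
```

```bash
python3 p.py 495 307.3 104 48.5 1
```

```text
from [494.4 308.4 105. ] 48.6 tz [-1.5e-03 -9.0e-04 -1.0e+00] total 1.6 turn 0.001
-0.0004 0.0012 0.0010 0.001
```

Good. I'll close on the bar, since the bar will centre the fingers.

Request:
send_rows(
  plan="0.95 0 0.001 0 0;0.95 0 0.001 0 0;0.95 0 0.001 0 0;0.95 0 0.001 0 0;0.95 0 0.001 0 0",
  force=45,
)

```text
clock: 15.95
ee_pos: [495.8, 308.1, 106.4]
orientation: [-0.0, 0.912, 0.411, 0.0]
ft_force: [-0.5, 0.1, -1.1]
gripper_width: 35.5
grip_force: 0.0
```

Request:
send_rows(
  plan="0.95 0 0 0 0;0.95 0 0 0 0;0.95 0 0 0 0;0.95 0 0 0 0",
)

```text
clock: 16.35
ee_pos: [496.0, 307.8, 106.2]
orientation: [0.0, 0.911, 0.411, 0.0]
ft_force: [2.7, -2.9, 0.9]
gripper_width: 15.6
grip_force: 45.0
```

```bash
python3 -c "
from h import *
s=ctrl.get_state();print(s['clock'],s['ft_force'],s['moment'],s['gripper_width'],s['grip_force'],s['joint_pos'])"; python3 p.py 495 307.3 104 -20.2 1
```

```text
16.35 [ 2.65468549 -2.85905612  0.86130606] [-0.42790482 -0.19425737 -0.01512139] 15.630474494005162 44.99972105026245 [ 5.53147535e-01  4.13720904e-01  1.81522514e+00 -6.32493369e-04
  9.12401837e-01  1.27644823e+00]
from [496.  307.8 106.2] 48.6 tz [ 5.e-04 -3.e-04 -1.e+00] total 2.4 turn 1.2
-0.0010 -0.0004 0.0022 1.200
```

Request:
send_rows(
  plan="0.95 0 0.0005 0 0.04;0.95 0 0.0005 0 0.11;0.95 0 0.0005 0 0.19;0.95 0 0.0005 0 0.27;0.95 0 0.0005 0 0.35",
)

```text
clock: 16.85
ee_pos: [496.4, 307.3, 106.1]
orientation: [0.0, 0.97, 0.245, 0.0]
ft_force: [2.3, -3.9, 1.4]
gripper_width: 15.9
grip_force: 45.0
```

Request:
send_rows(
  plan="0.95 0 0 0 0.08;0.95 0 0 0 0.16;0.95 0 0 0 0.24;0.95 0 0 0 0.32;0.95 0 0 0 0.4",
)

```text
clock: 17.35
ee_pos: [496.6, 306.6, 106.1]
orientation: [0.001, 0.999, 0.048, 0.0]
ft_force: [3.6, -7.2, 1.7]
gripper_width: 15.5
grip_force: 45.0
```

Request:
send_rows(
  plan="0.95 0 0 0 0.08;0.95 0 0 0 0.16;0.95 0 0 0 0.24;0.95 0 0 0 0.3;0.95 0 0 0 0.3",
)

```text
clock: 17.85
ee_pos: [496.5, 306.1, 106.1]
orientation: [0.001, 0.995, -0.102, 0.0]
ft_force: [5.2, -8.9, 1.8]
gripper_width: 15.9
grip_force: 45.0
```

```bash
python3 -c "
from h import *
s=ctrl.get_state();print(s['clock'],s['ft_force'],s['moment'],s['gripper_width'],s['grip_force'],np.round(s['joint_pos'],2))
c=cam('wrist');t=cam('top');d=cam('side')
z=np.hstack([cv2.resize(t['color'][175:235,195:265],(400,343)),cv2.resize(d['color'][140:200,280:350],(400,343))])
save({'color':np.vstack([z,cv2.resize(c['color'][:205],(800,256))])},'w5.png')
"; python3 p.py 495.5 307.5 106 -20.2 1
```

```text
17.85 [ 5.16780876 -8.92347843  1.8403131 ] [-1.51575091 -0.46261417  0.18687688] 15.943278418440048 45.00360667705536 [ 0.55  0.41  1.82 -0.    0.91  2.33]
from [496.6 306.1 106.1] -11.5 tz [ 6.0e-04 -2.5e-03 -1.0e+00] total 1.8 turn 0.151
-0.0013 -0.0012 0.0001 0.151
```

View pics/w5.png

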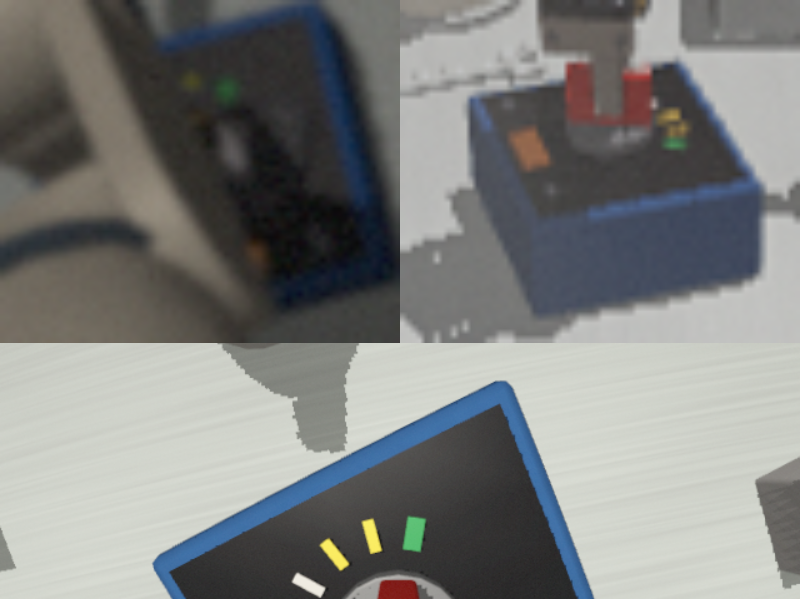

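The side view shows the bar gripped and the pointer just short of the green mark. In the wrist view the pointer end at (398,590) has passed both yellow marks. The last bit is about 0.15 rad.

Request:
send_rows(
  plan="0.95 0.0004 0.0005 0 0.04;0.95 0.0004 0.0005 0 0.08;0.95 0.0004 0.0005 0 0.12;0.95 0.0004 0.0005 0 0.145;0.95 0.0004 0.0005 0 0.145",
)

```text
clock: 18.5
ee_pos: [496.5, 305.8, 106.1]
orientation: [0.001, 0.985, -0.173, 0.0]
ft_force: [2.2, -8.4, 2.8]
gripper_width: 15.6
grip_force: 45.0
```

Request:
send_rows(
  plan="0.95 0 0 0 0;0.95 0 0 0 0;0.95 0 0 0 0",
)

```text
clock: 18.8
ee_pos: [496.5, 305.8, 106.1]
orientation: [0.001, 0.985, -0.172, 0.0]
ft_force: [2.5, -7.5, 3.6]
gripper_width: 15.7
grip_force: 45.0
```

```bash
python3 - <<'E'
from m2 import *
s=ctrl.get_state();print(s['clock'],s['ft_force'],s['moment'],s['grip_force']);r=rot(s['orientation']);print("yaw",np.degrees(np.arctan2(r[1,0],r[0,0])))
for lo,hi,n in((45,85,"green"),(20,35,"yellow")):
    m=mask((H>lo)&(H<hi)&(S>70)&(V>80));m[:60]=0;m[240:]=0;m[:,:200]=0;m[:,440:]=0
    q,l,st,ce=cv2.connectedComponentsWithStats(m)
    for i in range(1,q):
        if st[i,4]>40:
            w=plane(c,[ce[i]],80)[0];print(n,ce[i].round(),st[i,4],w.round(1),"ang",np.degrees(np.arctan2(w[1]-307.3,w[0]-495)).round(1))
m=mask(((H<8)|(H>172))&(S>130)&(V>60));m[:100]=0;m[260:]=0;m[:,:250]=0;m[:,390:]=0
k=max(cv2.findContours(m,0,2)[0],key=cv2.contourArea).reshape(-1,2);print(k.min(0),k.max(0))
cv2.imwrite("pics/w6.png",cv2.resize(im[80:260,220:420],None,fx=3,fy=3)[:,:,::-1])
E
```

```text
18.85 [ 2.40084058 -7.91343534  2.83403809] [-1.2492467  -0.27660996  0.11904433] 45.00477969646454
yaw -19.853856222201593
green [319. 152.] 436 [539.6 290.   80. ] ang -21.2
yellow [285. 158.] 299 [542.6 309.1  80. ] ang 2.1
yellow [258. 177.] 284 [537.9 327.8  80. ] ang 25.6
[300 190] [336 259]
```

View pics/w6.png

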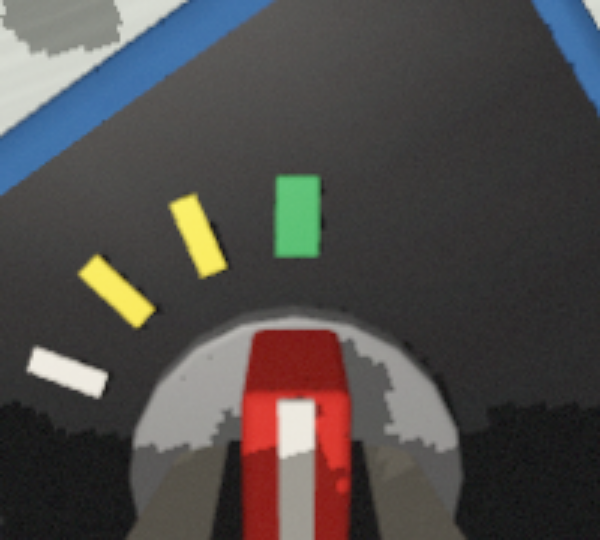

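The pointer and its white stripe (col 297) line up with the green mark (col 298) to about 0.02 rad. The grip is holding at 45 N, so I'm handing in.

```bash
python3 -c "
from cell import ctrl
print(ctrl.sign_off())"
```

```text
the job is handed in; nothing more can be done
None
```

The job is handed in at about 19 s: I held the scanner about 90 mm over the green box's label for about 2.5 s, laid it back flat within about 2 mm of the mat's middle, and left the gripper holding the dial at the green third mark, about 0.02 rad off by the wrist camera.

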